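# Load a tube rack through the spring gate of a bench tube reader

## Task

Load the green tube rack into the white tube reader: press the blue finger bar beside the chute right down with one fingertip so that the red hinged gate swings up, and keep it held up while you push the rack by its tail handle along the chute and under the gate, until its nose is fully home against the stop inside the port. Then let go so that the gate swings shut behind the tubes, and come away. Only push the rack, never lift it; don't let the gate touch the rack, and leave the other things on the bench where they are.

Things in the scene. Friction and masses are not known exactly. Their poses are not given: they have to be found in the camera images.
- reader: White bench tube reader, fixed. READER FRAME (used below, mm): origin on the table top under the chute's centre line, in the gate's plane; +x along the chute the way the rack is pushed, towards the housing; y to the left of that (finger bar's side, facing the robot); z up. Housing x 66 to 336, y -190 to 90, 178 high; its port is 64 wide, up to z = 100. Shaft brackets at x = -215, -16, 12, y 30 to 46, up to z = 61.
- gateway (a point): Point on the chute's bed under the gate: reader x 0, y 0, z 30 mm. The level aluminium chute runs from reader x = -225 mm to the stop; bed top at z = 30, guide walls with inner faces at y = -21 and +21, 5 mm thick, tops at z = 44, from x = -215 to 66. The table top is free beside it.
- end_stop (a point): Rubber stop inside the port that the rack's nose meets: centre of its face, reader x 86, y 0, z 50 mm.
- gate (a joint): Gate angle, rad: 0 shut, 1.3 fully open (limit). Gate = red cross bar + shaft + blue finger bar, one rigid part; the shaft lies along the chute at reader y 38, z 52 mm. Pressing the finger bar down swings the red bar up. A weak spring (1 N at the finger bar when shut, 2 to 3 N open) shuts it within a second of letting go. Rack and tubes pass clear under it from about 1.0 rad up.
- gate_arm (a point): Middle of the red cross bar (round, 8 mm thick), on the chute's centre line. Shut, it lies level across the chute at reader x 0, y -30 to 38, z 52 mm: it stops the rack's tube block but passes over the rack's neck. Fully open it stands nearly upright at x 0, y 38 to 56, its tip 118 mm above the table: keep the hand's body short of it.
- finger_bar (a point): Point on the blue finger bar, mid-length, 30 mm out from the shaft. Ribbed flap 4 mm thick, reader x -204 to -30 mm, reaching 48 mm out from the shaft; outer edge rounded, 8 mm thick. Gate shut: slopes up outwards at 50 deg (outer edge y 66, top z 90). Fully open: slopes down outwards at 25 deg. A fingertip at y 64 that holds it fully down is at about z 45, and can slide along it.
- rack: Green tube rack, loose, 0.15 to 0.3 kg, standing in the chute before the gate. Origin: underside of the tube block's centre; x to its nose, z up. Tube block x -37 to 37 mm, 38 wide, 40 high; 8 closed tubes, white and yellow caps, tops at 50. Behind it a neck 16 wide, 10 high, and the upright tail handle, x -99 to -87, 30 wide, 36 high. Home, the shut red bar lies over the neck.
- rack_nose (a point): Centre line of the rack's front face, 37 mm ahead of the rack's origin, 20 mm above its underside. At reader x = 86 mm when the rack is home.
- rack_tail (a point): Rear face of the tail handle, where the rack is pushed: 99 mm behind the rack's origin, 20 mm above its underside (the handle's top is 16 mm higher).
- spare_rack: Bystander: orange rack of the same shape and size (136 mm long, 38 mm wide, 50 mm high), on the table beside the chute on the side away from the robot. Origin at the underside of its tube block.
- amber_bottle: Bystander: amber bottle, 56 mm across, 115 mm high, standing; origin at its underside.
- beaker: Bystander: white beaker, 60 mm across, 75 mm high, standing; origin at its underside.
- big_tube: Bystander: blue capped tube, 34 mm across, 114 mm high, standing; origin at its underside.
- timer: Bystander: grey timer, 60 x 42 x 18 mm, lying on the robot's side of the chute; origin at its underside.
- marker: Bystander: marker pen, 133 mm long, 12 mm thick, lying; origin at its underside.
- tip_box: Bystander: box of pipette tips with blue lid, 122 x 86 x 68 mm; origin at its underside.

How it is judged:
By the outcome, as a careful person would: the job done as asked, in the order asked, and still so for the second after the job is handed in, with the robot touching nothing.
It also fails if it takes over 45 s, if anything falls off the work surface, if the arm or the gripper's body presses on something with over 40 N, if the wrist force passes 120 N, or if a joint passes its speed limit or range.

## Robot

A 7-joint arm with a two-finger parallel gripper is mounted at the origin on the work surface. World frame = base frame: x ahead of the robot, y to its left, z up, the work surface at z = 0. Lengths are in m, angles in degrees, forces in N, time in s.
With the tool pointing down it reaches from about 0.425 to 0.875 m from the base axis. Payload 4.7 kg.
Tool frame: the origin (TCP) lies on the centre line of the jaws, within the pads' length; the fingertips stand 11 mm ahead of it and the grasp point (between the pads) lies 8 mm behind it; z points along the fingers, y is the direction in which the jaws open and shut (so a half turn about z gives the same grasp; the last joint's range is limited). The gripper opens to 87 mm and grips with 3 to 60 N. Pads are 19 mm wide; open, the fingers measure 117 mm over their backs; the gripper's body (75 mm by 190 mm) begins 51 mm behind the grasp point.
Start: joints at [0.808, 18.392, -4.016, 83.108, 1.295, 78.541, -3.26], TCP at [0.65, -0, 0.234] pointing down, gripper open.
Joint ranges: [-163.93, 163.93], [-17.29, 119.83], [-79.2, 71.16], [3.27, 140.29], [-89.18, 269.18], [5.43, 117.66], [-154.24, 154.24]. Speed limits (degrees/s): [147.25, 147.25, 180, 180, 180, 180, 180].

## Interface

Orientations are given as [roll, pitch, yaw] about the fixed x, y, z axes, in that order (R = Rz(yaw) Ry(pitch) Rx(roll)).
In Python, from cell import env gives the robot as it stands.
- The arm moves only by the tool servo_tool, never from a script. Its argument "moves" is text: rows parted by semicolons, each of 7 numbers parted by spaces: the shift along the tool's x, y, z as a fraction of full scale, then the turn, a rotation vector about the tool's x, y, z as a fraction of full scale, then the gripper's target within -1 to 1 (shut at 1, half-way at 0, fully open at -1). A call has 1 to 20 rows; each row shifts and turns the pose as measured when the row begins, along the tool's axes as they then stand; what a row does not reach is not made up. Full scale, the value 1, is 1000 mm for a shift and 0.5 rad for a turn. A row lasts 1/12 s, in which the tool goes at most 41.7 mm and 7.16 degrees, less where a joint would pass 70% of its speed; a pose out of reach is approached as far as the arm can. A call with a number of a shift or a turn outside -1 to 1 is refused whole. A call with a gripper value outside its range is refused whole. The fingers move at their own pace and stop on an object; "squeeze" is the grip in N (left out, the last holds). Time passes only in rows, so rows that do not move let the fingers close. It gives the time, the measured TCP pose, the force and the opening at its end, in the units of the state.
- env.get_obs(): the state, without advancing time (a new reading comes with each control period).
- env.read_camera(name): name is "scene" or "side" or "wrist"; returns a dict with "img" (400x640x3 uint8, red, green, blue), "range_z" (400x640 float32, m along the optical axis (not along the pixel's ray), 0 where there is no reading), "mtx" (3x3 intrinsics, pixels), "T" (4x4, takes a point from camera to world coordinates); the wrist camera has in their place "hand_eye" (4x4, takes a point from camera to tool coordinates, whose origin is the TCP and whose axes are the flange's). Camera axes: x right, y up, looking along -z (the intrinsics and any distortion apply to the point x, -y, -z); pixel columns grow to the right and rows downward; lengths in m; the calibration is good to about 2 mm. A picture is of the moment at which its call begins: read the wrist's pose just before it.
- env.sign_off(): hands the job in, once; it reports no verdict.
The state is a dict: "time_s": time; "qpos": joint angles; "joint_velocities": joint speeds; "effort": joint torques, N m; "tool_pos": TCP position; "tool_rot": TCP orientation; "force": force on the tool from outside, world axes, zero at the start; "wrist_torque": the same for the moment, N m; "grip_width": finger opening in m.
Only numpy, scipy, OpenCV 4.12 (cv2) and the standard library are available. Lean on these libraries where they do the work, as an engineer would, in place of code of your own. Each camera call takes 0.05 s, during which the arm holds its last target.

## Working session

There is one attempt and no reset: what is moved stays moved. The work goes in short steps, Python scripts to look and compute and a tool call to move; the robot and the scene stay as the last step left them, time stands still between calls to the robot, and variables do not carry over. Pictures are saved under pics/ and viewed, and the job is handed in when it is done.

Besides the shell and the picture viewer there is one more tool, called after "Call:" as a command line: name --argument value ..., lists and objects as JSON in quotes. servo_tool: Moves the arm, as the interface text tells. Its arguments: {"type":"object","properties":{"moves":{"type":"string"},"squeeze":{"type":"number"}},"required":["moves"]}

```bash
ls; mkdir -p pics; python3 - <<'E'
from cell import env
import cv2,numpy as np
print(env.get_obs())
for n in ("scene","side","wrist"):
    c=env.read_camera(n); cv2.imwrite(f"pics/{n}0.png",c["img"][:,:,::-1]); np.savez(f"{n}0.npz",**c)
    print(n,c["mtx"],c.get("T",c.get("hand_eye")),[k for k in c])
E
```

```text
pics
{'time_s': 0.0, 'qpos': array([ 0.808422  , 18.44029617, -4.01476937, 83.17491675,  1.29590226,
       78.54115766, -3.26031814]), 'joint_velocities': array([-0.08618896,  0.02352567,  0.08722666,  0.08139885, -0.0399143 ,
       -0.00612543,  0.07673852]), 'effort': array([-2.58547143e-04, -4.91284704e+01, -4.03903294e-01, -3.12526345e+01,
       -6.40594075e-02,  4.37659642e-02,  1.61017233e-04]), 'tool_pos': array([ 6.49464138e-01, -7.02124948e-05,  2.32447257e-01]), 'tool_rot': array([-1.79888921e+02,  6.89181572e-03,  9.00004735e+01]), 'force': array([ 0.18646706, -0.60587277, -0.28440107]), 'wrist_torque': array([0.01533061, 0.00360081, 0.01474608]), 'grip_width': 0.08689013793861218}
scene [[503.17157929   0.         309.93368829]
 [  0.         503.17157929 194.90476743]
 [  0.           0.           1.        ]] [[ 0.78102527 -0.52606972  0.33652662  1.01397697]
 [ 0.62433083  0.64522691 -0.44033312 -0.73086374]
 [ 0.01450989  0.55401524  0.83238007  1.18717486]
 [ 0.          0.          0.          1.        ]] ['img', 'range_z', 'mtx', 'T']
side [[418.71767765   0.         317.9143196 ]
 [  0.         418.71767765 198.24323356]
 [  0.           0.           1.        ]] [[ 0.77700484  0.48100766 -0.40607278  0.21302987]
 [-0.62924734  0.57541011 -0.52244712 -0.62562555]
 [-0.01764268  0.66146416  0.74976923  0.75963705]
 [ 0.          0.          0.          1.        ]] ['img', 'range_z', 'mtx', 'T']
wrist [[351.43439171   0.         317.79460128]
 [  0.         351.43439171 199.62950009]
 [  0.           0.           1.        ]] [[ 6.81042510e-04  9.65850124e-01  2.59100508e-01  7.05905025e-02]
 [ 9.99999468e-01 -4.57202076e-04 -9.24172121e-04  1.07764068e-03]
 [-7.74150468e-04  2.59101000e-01 -9.65849922e-01 -1.51254940e-01]
 [ 0.00000000e+00  0.00000000e+00  0.00000000e+00  1.00000000e+00]] ['img', 'range_z', 'mtx', 'hand_eye']
```

View pics/scene0.png

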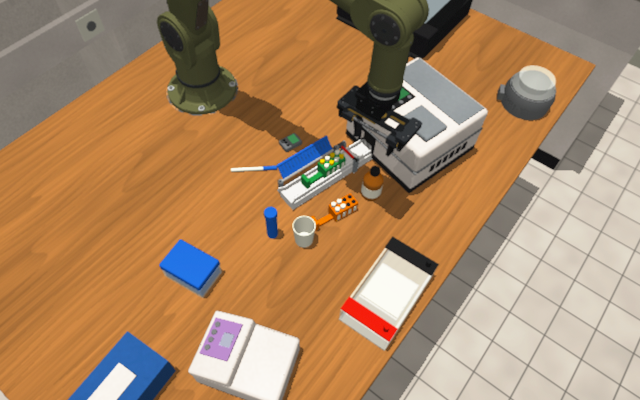

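View pics/side0.png

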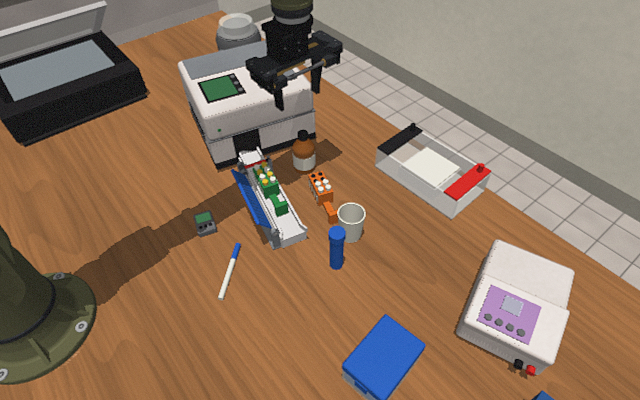

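View pics/wrist0.png

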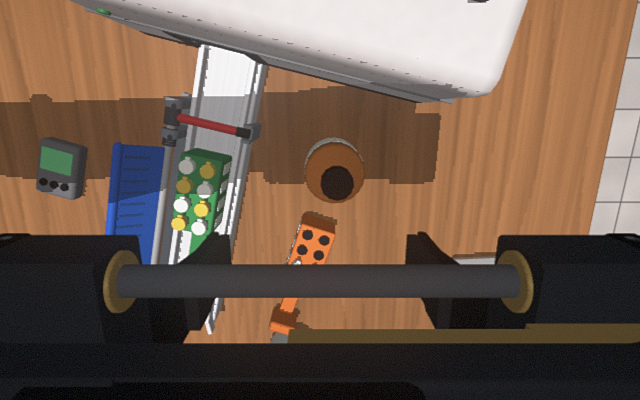

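The scene view shows the reader at about (415,120), with the chute running from (290,195) to (365,150), the blue bar on the robot's side and the green rack at about (325,165). The wrist view shows the red bar at (180,118)–(250,132) and the rack block at (200,195), with the chute running up the picture. Next I'll measure the chute frame and the rack.

```bash
cat > h.py <<'E'
import numpy as np,cv2
from scipy.spatial.transform import Rotation as R
def Tw(obs):
    T=np.eye(4);T[:3,:3]=R.from_euler('xyz',obs["tool_rot"],degrees=True).as_matrix();T[:3,3]=obs["tool_pos"];return T
def pts(c,T):
    z=c["range_z"];m=c["mtx"];v,u=np.mgrid[:z.shape[0],:z.shape[1]]
    P=np.stack([(u-m[0,2])/m[0,0]*z,-(v-m[1,2])/m[1,1]*z,-z,np.ones_like(z)],-1)@T.T
    P=P[...,:3];P[z<=0]=np.nan;return P
def masks(img):
    h=cv2.cvtColor(np.ascontiguousarray(img),cv2.COLOR_RGB2HSV);H,S,V=[h[...,i].astype(int) for i in range(3)]
    return dict(red=((H<6)|(H>174))&(S>150)&(V>60),blue=(H>105)&(H<125)&(S>130)&(V>50),green=(H>55)&(H<85)&(S>120)&(V>40))
E
python3 - <<'E'
from h import *
from cell import env
o=env.get_obs()
for n in("scene","side","wrist"):
    c=dict(np.load(n+"0.npz")); T=c["T"] if n!="wrist" else Tw(o)@c["hand_eye"]
    P=pts(c,T)
    for k,m in masks(c["img"]).items():
        nl,L,st,ce=cv2.connectedComponentsWithStats(m.astype(np.uint8))
        for i in range(1,nl):
            if st[i,4]>60:
                Q=P[L==i];Q=Q[~np.isnan(Q[:,0])]
                if len(Q)<30: continue
                q=Q-Q.mean(0);e=np.linalg.svd(q[:,:2],full_matrices=False)[2][0]
                print(n,k,ce[i].round(),st[i,4],"mean",Q.mean(0).round(3),"ext",np.percentile(Q,2,axis=0).round(3),np.percentile(Q,98,axis=0).round(3),"dir",np.degrees(np.arctan2(e[1],e[0])).round(1))
    # table height check
    t=P[...,2];print(n,"table",np.nanmedian(t[np.abs(t)<.01]))
E
```

```text
scene red [369. 319.] 859 mean [ 0.88  -0.321  0.071] ext [ 0.816 -0.339  0.065] [ 0.941 -0.302  0.088] dir 2.4
scene blue [302. 157.] 876 mean [ 0.466 -0.054  0.07 ] ext [ 0.385 -0.13   0.009] [0.498 0.031 0.091] dir -109.5
scene blue [271. 221.] 303 mean [ 0.54  -0.271  0.079] ext [ 0.523 -0.282  0.007] [ 0.549 -0.254  0.117] dir -112.0
scene blue [189. 264.] 1672 mean [ 0.46  -0.483  0.067] ext [ 0.399 -0.526  0.053] [ 0.516 -0.438  0.072] dir 9.0
scene blue [130. 371.] 3101 mean [ 0.547 -0.739  0.074] ext [ 0.486 -0.839  0.012] [ 0.603 -0.682  0.084] dir 47.1
scene green [403.  93.] 70 mean [0.595 0.231 0.18 ] ext [0.581 0.209 0.177] [0.606 0.248 0.183] dir -74.3
scene green [319. 173.] 285 mean [ 0.53  -0.059  0.055] ext [ 0.507 -0.109  0.034] [0.558 0.011 0.073] dir -109.1
scene table 0.0005085419594663687
side red [467. 181.] 690 mean [ 0.878 -0.321  0.07 ] ext [ 0.816 -0.339  0.067] [ 0.941 -0.303  0.089] dir -168.5
side red [530. 370.] 79 mean [ 0.638 -0.649  0.035] ext [ 0.631 -0.656  0.027] [ 0.646 -0.642  0.038] dir 175.9
side blue [251. 200.] 677 mean [ 0.469 -0.057  0.0
[... 664 characters left out ...]
0.191 0.18 ] ext [0.536 0.166 0.178] [0.592 0.231 0.182] dir -45.9
side green [273. 195.] 464 mean [ 0.523 -0.061  0.056] ext [ 0.502 -0.109  0.037] [0.545 0.014 0.072] dir -100.0
side table 0.0002928486109523565
wrist red [206. 124.] 406 mean [0.548 0.054 0.056] ext [0.524 0.047 0.054] [0.574 0.062 0.057] dir -13.5
wrist blue [135. 194.] 4706 mean [ 0.485 -0.009  0.074] ext [ 0.467 -0.072  0.057] [0.504 0.035 0.09 ] dir -101.0
wrist green [192. 210.] 229 mean [ 0.533 -0.024  0.07 ] ext [ 0.527 -0.043  0.069] [ 0.54  -0.008  0.071] dir -104.3
wrist green [204. 226.] 350 mean [ 0.539 -0.044  0.058] ext [ 0.517 -0.077  0.039] [ 0.556 -0.008  0.071] dir -122.6
wrist table 0.00022226956157259115
```

```bash
python3 - <<'E'
from h import *
from cell import env
from scipy.optimize import minimize
o=env.get_obs()
a0=np.radians(76.5)
G=np.array([.545,.055])
for n in("scene","side","wrist"):
    c=dict(np.load(n+"0.npz")); T=c["T"] if n!="wrist" else Tw(o)@c["hand_eye"]
    P=pts(c,T);img=c["img"].astype(int)
    M=masks(c["img"])
    hsv=cv2.cvtColor(c["img"],cv2.COLOR_RGB2HSV)
    # blue bar line: direction
    def loc(Q,a,g=G):
        d=Q[...,:2]-g;return np.stack([d@[np.cos(a),np.sin(a)],d@[-np.sin(a),np.cos(a)],Q[...,2]],-1)
    L=loc(P,a0)
    near=(L[...,0]>-.26)&(L[...,0]<.06)&(abs(L[...,1])<.12)
    w=near&(abs(P[...,2]-.044)<.003)&(hsv[...,1]<60)&(abs(L[...,1])<.04)
    # split right and left walls; fit lines
    for s in(-1,1):
        Q=P[w&(L[...,1]*s>.012)&(L[...,1]*s<.036)]
        if len(Q)<30: print(n,s,len(Q));continue
        q=Q[:,:2]-np.median(Q[:,:2],0);e=np.linalg.svd(q,full_matrices=False)[2][0]
        l=loc(Q,a0);p=np.polyfit(l[:,0],l[:,1],1)
        print(n,"wall",s,len(Q),"ang",76.5+np.degrees(np.arctan(p[0])),"y@0",p[1],"y range",np.percentile(l[:,1]-p[0]*l[:,0],[3,97]),"x",np.percentile(l[:,0],[1,99]))
    Q=P[M["blue"]&near&(P[...,2]>.084)]
    if len(Q)>20:
        l=loc(Q,a0);p=np.polyfit(l[:,0],l[:,1],1);print(n,"blue top",len(Q),76.5+np.degrees(np.arctan(p[0])),"y@-.1",np.polyval(p,-.1))
    l=loc(P[M["blue"]&near&(P[...,2]>.05)],a0);print(n,"blue x",np.percentile(l[:,0],[1,99]))
    Q=P[M["red"]&near]
    if len(Q)>10: print(n,"red x",np.percentile(loc(Q,a0),[3,50,97],axis=0))
    l=loc(P[M["green"]&near],a0)
    for z0,z1 in((.045,.068),(.064,.068),(.068,.074)):
        k=(l[:,2]>z0)&(l[:,2]<z1); print(n,"green",z0,k.sum(),np.percentile(l[k],[1,99],axis=0).round(4).tolist() if k.any() else'')
E
```

```text
scene wall -1 163 ang 76.80157470246964 y@0 -0.028357681939449424 y range [-0.03221187 -0.02285768] x [-0.22579683  0.05814583]
scene wall 1 94 ang 75.99477811690765 y@0 0.017368992403269706 y range [0.01307449 0.02316284] x [-0.22760516  0.05552997]
scene blue top 137 76.80738541775759 y@-.1 0.057773848647899646
scene blue x [-0.20337253 -0.03425523]
scene red x [[-0.00742422 -0.02761937  0.05241325]
 [-0.00359103  0.00281144  0.05614681]
 [-0.00099058  0.02239276  0.06181525]]
scene green 0.045 140 [[-0.1662, -0.0244, 0.0452], [-0.0388, 0.0077, 0.0678]]
scene green 0.064 50 [[-0.1646, -0.0245, 0.0641], [-0.0405, 0.0067, 0.0679]]
scene green 0.068 61 [[-0.1651, -0.0247, 0.0682], [-0.034, 0.0077, 0.0736]]
side wall -1 149 ang 76.6223845969991 y@0 -0.030494240350595055 y range [-0.03461841 -0.02782798] x [-0.22578134  0.05467647]
side wall 1 232 ang 75.65209052788622 y@0 0.015561971961387398 y range [0.01134581 0.02495899] x [-0.22636091  0.05546802]
side blue top 193 76.25796605418684 y@-.1 0.058350892338852954
side blue x [-0.20497112 -0.03345111]
side red x [[-0.00658745 -0.0269961
[... 335 characters left out ...]
1 1018 ang 76.55142146734717 y@0 -0.03231395779987545 y range [-0.03486985 -0.02742409] x [-0.21860824  0.05864151]
wrist wall 1 767 ang 76.63698862445699 y@0 0.014814842014028391 y range [0.01210191 0.02146267] x [-0.15159634  0.05891703]
wrist blue top 971 67.24596775199115 y@-.1 0.05891948573795193
wrist blue x [-0.1439694  -0.03050661]
wrist red x [[-0.00299127 -0.0288296   0.05388149]
 [ 0.00019113 -0.00332823  0.05562089]
 [ 0.00287569  0.02134391  0.05722116]]
wrist green 0.045 4 [[-0.0906, -0.0261, 0.0676], [-0.0723, -0.0017, 0.068]]
wrist green 0.064 4 [[-0.0906, -0.0261, 0.0676], [-0.0723, -0.0017, 0.068]]
wrist green 0.068 486 [[-0.0993, -0.0264, 0.0685], [-0.033, 0.0092, 0.0716]]
```

Call:
servo_tool --moves "0 0 0 0 0 0.236 -0.126; 0 0 0 0 0 0.236 -0.126; -0.0256 -0.0232 0 0 0 0 -0.126; -0.0256 -0.0232 0 0 0 0 -0.126; -0.0256 -0.0232 0 0 0 0 -0.126; -0.0256 -0.0232 0 0 0 0 -0.126; -0.0256 -0.0232 0 0 0 0 -0.126; -0.0256 -0.0232 0 0 0 0 -0.126; 0 0 0 0 0 0 -0.126; 0 0 0 0 0 0 -0.126"

```text
time_s: 0.98
tool_pos: [0.4673, -0.1175, 0.2258]
tool_rot: [-179.3, -0.0, 75.9]
force: [-0.1, -0.5, -0.2]
grip_width: 0.049
```

```bash
cat > m.py <<'E'
from h import *
from cell import env
import sys
tag=sys.argv[1]
O=np.array([.5518,.0513]);A=np.radians(76.5)
def loc(Q):
    d=Q[...,:2]-O;return np.stack([d@[np.cos(A),np.sin(A)],d@[-np.sin(A),np.cos(A)],Q[...,2]],-1)
if __name__=="__main__":
  o=env.get_obs();print(o["tool_pos"].round(4),o["tool_rot"].round(2),"TCP reader",loc(o["tool_pos"]).round(4),o["force"].round(1))
  for n in("scene","side","wrist"):
    oo=env.get_obs();c=env.read_camera(n);T=c["T"] if n!="wrist" else Tw(oo)@c["hand_eye"]
    cv2.imwrite(f"pics/{n}{tag}.png",c["img"][:,:,::-1]);np.savez(f"{n}{tag}.npz",P=pts(c,T),img=c["img"])
    L=loc(pts(c,T));M=masks(c["img"]);hsv=cv2.cvtColor(c["img"],cv2.COLOR_RGB2HSV)
    near=(L[...,0]>-.26)&(L[...,0]<.07)&(abs(L[...,1])<.1)
    g=lambda m:np.percentile(L[m],[2,50,98],axis=0).round(4).tolist() if m.sum()>8 else m.sum()
    print(n,"handle",g(M["green"]&near&(L[...,0]<-.14)&(abs(L[...,2]-.066)<.004)),"\n  block",g(M["green"]&near&(L[...,0]>-.14)&(abs(L[...,2]-.07)<.003)),"\n  red",g(M["red"]&near),"\n  blue",g(M["blue"]&near&(L[...,2]>.05)))
    w=near&(abs(L[...,2]-.044)<.002)&(hsv[...,1]<60)
    for s in(-1,1):print("  wall",g(w&(abs(L[...,1]*s-.0235)<.007)))
E
python3 m.py 1; python3 -c "
import cv2
a=cv2.imread('pics/scene1.png')[100:260,200:440];b=cv2.imread('pics/side1.png')[100:260,150:390]
cv2.imwrite('pics/z1.png',cv2.resize(cv2.vconcat([a,b]),None,fx=1.8,fy=1.8))"
```

```text
[ 0.4673 -0.1175  0.2258] [-1.7933e+02 -3.0000e-02  7.5940e+01] TCP reader [-0.1839  0.0428  0.2258] [-0.1 -0.5 -0.2]
scene handle [[-0.1639, -0.0137, 0.0622], [-0.159, -0.0021, 0.0659], [-0.153, 0.0125, 0.0687]] 
  block [[-0.1019, -0.0181, 0.0672], [-0.0752, -0.0112, 0.07], [-0.0385, 0.0124, 0.073]] 
  red [[-0.0037, -0.0219, 0.0432], [-0.0014, 0.0132, 0.056], [0.0051, 0.0359, 0.0601]] 
  blue [[-0.2007, 0.0416, 0.0553], [-0.1208, 0.0551, 0.0729], [-0.0341, 0.0681, 0.0905]]
  wall [[-0.2214, -0.029, 0.0421], [-0.0771, -0.0218, 0.0438], [0.064, -0.0182, 0.0459]]
  wall [[-0.2227, 0.0218, 0.042], [-0.1292, 0.0254, 0.0435], [0.0604, 0.0303, 0.0457]]
side handle [[-0.1628, -0.0129, 0.0625], [-0.1583, 0.0003, 0.0657], [-0.1506, 0.0133, 0.0681]] 
  block [[-0.1023, -0.0159, 0.0675], [-0.0817, 0.0021, 0.07], [-0.0331, 0.0191, 0.0723]] 
  red [[-0.0045, -0.0206, 0.0521], [-0.0009, 0.0101, 0.0556], [0.0021, 0.03, 0.0588]] 
  blue [[-0.2029, 0.0398, 0.0571], [-0.1307, 0.0554, 0.0762], [-0.0367, 0.0689, 0.0918]]
  wall [[-0.2218, -0.028, 0.0422], [-0.1352, -0.0232, 0.0441], [0.0632, -0.0205, 0.0459]]
  wall [[-0.2248, 0.0202, 0.0422], [-0.1127, 0.0238, 0.0438], [0.0226, 0.0284, 0.0459]]
wrist handle 0 
  block [[-0.0813, -0.0182, 0.0686], [-0.064, -0.0138, 0.07], [-0.0387, 0.0157, 0.0715]] 
  red 0 
  blue [[-0.1977, 0.0389, 0.0575], [-0.1047, 0.0543, 0.0758], [-0.0359, 0.0675, 0.0904]]
  wall [[-0.2192, -0.0283, 0.0424], [-0.1298, -0.0249, 0.0439], [-0.0301, -0.0221, 0.0455]]
  wall [[-0.2204, 0.02, 0.0424], [-0.1133, 0.0225, 0.0439], [-0.029, 0.0262, 0.0456]]
```

View pics/wrist1.png

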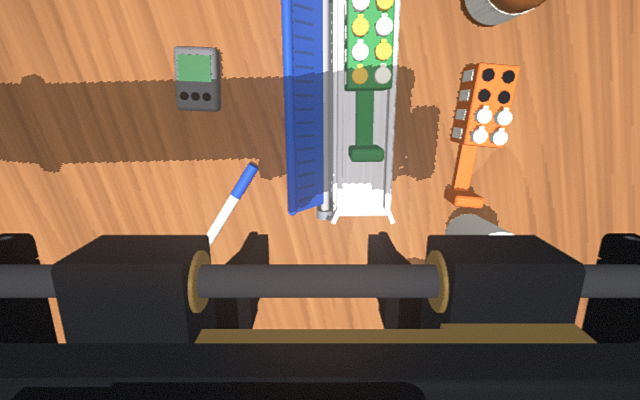

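View pics/z1.png

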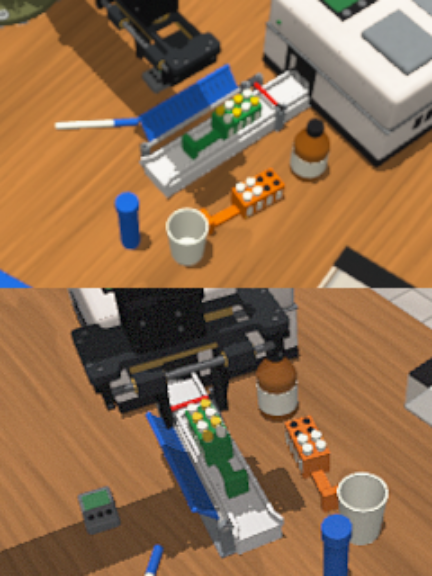

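Against the model, the walls sit at y ≈ ±0.0235, the bar top at z ≈ 0.090 and the handle's rear at x ≈ -0.165, so the reader frame fits. The wrist view shows the handle at (366,153) and the bar's edge at (290,210). Next I'll straighten the tool, centre it and descend to just above the bar.

Call:
servo_tool --moves "0.0005 0.0054 0 -0.023 0 -0.02 -0.126; 0.0005 0.0054 0 0 0 0 -0.126; 0 0 0.02 0 0 0 -0.126; 0 0 0.02 0 0 0 -0.126; 0 0 0.02 0 0 0 -0.126; 0 0 0.02 0 0 0 -0.126; 0 0 0.02 0 0 0 -0.126; 0 0 0 0 0 0 -0.126; 0 0 0 0 0 0 -0.126"

```text
time_s: 1.88
tool_pos: [0.4922, -0.1112, 0.1219]
tool_rot: [179.6, -0.1, 77.6]
force: [0.5, 0.0, 1.0]
grip_width: 0.0495
```

```bash
python3 m.py 2; python3 -c "
import cv2
a=cv2.imread('pics/scene2.png')[100:260,200:440];b=cv2.imread('pics/side2.png')[100:260,150:390]
cv2.imwrite('pics/z2.png',cv2.resize(cv2.vconcat([a,b]),None,fx=1.8,fy=1.8))"
```

```text
[ 0.4922 -0.1112  0.1219] [ 1.7964e+02 -1.1000e-01  7.7610e+01] TCP reader [-0.1719  0.02    0.1219] [0.5 0.  1. ]
scene handle [[-0.1635, -0.0134, 0.0623], [-0.1594, -0.0013, 0.0658], [-0.1533, 0.0152, 0.0685]] 
  block [[-0.1, -0.0177, 0.0671], [-0.0612, -0.0132, 0.0691], [-0.0316, 0.006, 0.0728]] 
  red [[-0.0049, -0.0205, 0.0442], [-0.0017, 0.0115, 0.0561], [0.0062, 0.0345, 0.0599]] 
  blue [[-0.2082, -0.0272, 0.0561], [-0.1679, 0.0547, 0.0745], [-0.0318, 0.0678, 0.2073]]
  wall [[-0.2198, -0.0275, 0.0421], [-0.1075, -0.0218, 0.0439], [0.0625, -0.0186, 0.0458]]
  wall [[-0.2257, 0.0221, 0.0422], [-0.1586, 0.0258, 0.0442], [0.0643, 0.0299, 0.0459]]
side handle [[-0.1634, -0.0124, 0.0624], [-0.1592, 0.0011, 0.0659], [-0.1519, 0.0136, 0.0683]] 
  block [[-0.101, -0.0163, 0.0672], [-0.0974, 0.001, 0.0699], [-0.0683, 0.0186, 0.0723]] 
  red 0 
  blue [[-0.2036, 0.0399, 0.0571], [-0.1636, 0.0558, 0.0774], [-0.0892, 0.0737, 0.1857]]
  wall [[-0.2236, -0.0277, 0.0422], [-0.1664, -0.023, 0.044], [-0.0895, -0.0205, 0.0455]]
  wall [[-0.221, 0.0212, 0.0421], [-0.1582, 0.0236, 0.044], [-0.0886, 0.0276, 0.0459]]
wrist handle 0 
  block [[-0.0794, -0.0186, 0.0684], [-0.0656, -0.0181, 0.07], [-0.0476, -0.0099, 0.071]] 
  red 0 
  blue [[-0.1883, 0.0387, 0.0574], [-0.1079, 0.0537, 0.0754], [-0.0515, 0.0673, 0.0902]]
  wall [[-0.1822, -0.027, 0.0425], [-0.12, -0.0249, 0.044], [-0.0432, -0.0221, 0.0454]]
  wall [[-0.2058, 0.0199, 0.0425], [-0.1132, 0.0223, 0.044], [-0.0432, 0.0247, 0.0454]]
```

View pics/z2.png

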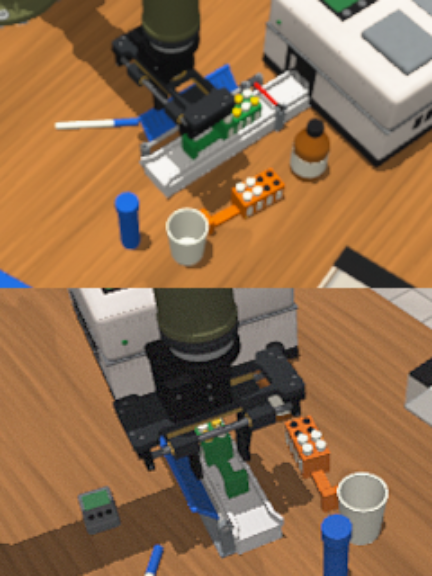

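Call:
servo_tool --moves "-0.011 -0.012 0 0.0126 0 0.039 -0.126; 0 0 0 0 0 0 -0.126; 0 0 0 0 0 0 -0.126"

```text
time_s: 2.28
tool_pos: [0.4795, -0.1209, 0.1264]
tool_rot: [179.6, -0.1, 76.4]
force: [-0.1, -0.8, -0.4]
grip_width: 0.0487
```

```bash
cat > s.py <<'E'
from m import *
o=env.get_obs();l=loc(o["tool_pos"]);print("t",o["time_s"],"reader TCP mm",(l*1000).round(1),o["tool_rot"].round(2),"F",o["force"].round(1),"Mz",o["wrist_torque"].round(2),"vel",abs(o["joint_velocities"]).max().round(2),"w",o["grip_width"])
E
python3 s.py x
```

```text
t 2.2833 reader TCP mm [-184.3   30.1  126.4] [ 1.7959e+02 -1.3000e-01  7.6370e+01] F [-0.1 -0.8 -0.4] Mz [-0.01  0.01  0.02] vel 1.6 w 0.048659511452414
```

Call:
servo_tool --moves "0 -0.002 0.008 0.013 0 0 -0.126; 0 0 0.008 0 0 0 -0.126; 0 0 0.008 0 0 0 -0.126"

```text
time_s: 2.53
tool_pos: [0.4796, -0.1216, 0.1043]
tool_rot: [179.6, -0.2, 76.3]
force: [-0.2, -1.0, -0.0]
grip_width: 0.0487
```

```bash
python3 s.py x
```

```text
t 2.5333 reader TCP mm [-185.    29.8  104.3] [ 1.7957e+02 -1.5000e-01  7.6280e+01] F [-0.2 -1.  -0. ] Mz [ 0.04 -0.02 -0.01] vel 12.45 w 0.04869789248159995
```

Call:
servo_tool --moves "0.001 -0.003 0.008 0.013 0 -0.004 -0.126; 0 0 0.008 0 0 0 -0.126; 0 0 0.008 0 0 0 -0.126; 0 0 0.004 0 0 0 -0.126"

```text
time_s: 2.87
tool_pos: [0.4759, -0.1192, 0.0719]
tool_rot: [-179.9, -0.1, 76.4]
force: [-2.4, 0.3, 3.4]
grip_width: 0.049
```

```bash
python3 m.py 3;python3 s.py x; python3 -c "
import cv2
a=cv2.imread('pics/scene3.png')[100:260,200:440];b=cv2.imread('pics/side3.png')[100:260,150:390]
cv2.imwrite('pics/z3.png',cv2.resize(cv2.vconcat([a,b]),None,fx=1.8,fy=1.8))"
```

```text
[ 0.4759 -0.1192  0.0719] [-1.7987e+02 -1.5000e-01  7.6440e+01] TCP reader [-0.1835  0.034   0.0719] [-2.4  0.3  3.4]
scene handle 1 
  block [[-0.101, -0.0169, 0.0673], [-0.0681, -0.0119, 0.07], [-0.0343, 0.0098, 0.0725]] 
  red [[-0.0054, -0.0096, 0.0497], [-0.0027, 0.0144, 0.0726], [0.0052, 0.0328, 0.0909]] 
  blue [[-0.204, 0.0022, 0.0527], [-0.0835, 0.0645, 0.061], [-0.0327, 0.0831, 0.1571]]
  wall [[-0.2194, -0.0283, 0.0422], [-0.09, -0.0215, 0.044], [0.064, -0.0177, 0.046]]
  wall [[-0.2296, 0.0218, 0.0422], [-0.0964, 0.0254, 0.0442], [0.0601, 0.0294, 0.0457]]
side handle [[-0.1797, 0.0038, 0.0623], [-0.1589, 0.0095, 0.0655], [-0.1532, 0.0133, 0.0684]] 
  block 0 
  red 0 
  blue [[-0.2042, 0.0418, 0.0542], [-0.1793, 0.0682, 0.0612], [-0.0326, 0.0901, 0.1702]]
  wall [[-0.226, -0.0285, 0.0422], [-0.1863, -0.0238, 0.044], [-0.1489, -0.0203, 0.0456]]
  wall [[-0.2259, 0.0213, 0.0422], [-0.179, 0.0245, 0.0439], [-0.1109, 0.0291, 0.0459]]
wrist handle [[-0.1601, -0.0153, 0.064], [-0.1568, -0.0111, 0.0657], [-0.1506, -0.0011, 0.0669]] 
  block [[-0.0982, -0.0189, 0.0687], [-0.0808, -0.0164, 0.0701], [-0.074, -0.0051, 0.0714]] 
  red 0 
  blue [[-0.1843, 0.0411, 0.0548], [-0.1192, 0.0617, 0.0604], [-0.0718, 0.0814, 0.067]]
  wall [[-0.1948, -0.0269, 0.0423], [-0.1407, -0.0242, 0.0439], [-0.0992, -0.022, 0.0453]]
  wall [[-0.2206, 0.0198, 0.0425], [-0.1231, 0.0224, 0.0439], [-0.0677, 0.0262, 0.0453]]
t 3.0167 reader TCP mm [-183.5   33.5   72.8] [-1.7994e+02 -1.5000e-01  7.6430e+01] F [-0.4 -0.4  1.1] Mz [ 0.08  0.11 -0.05] vel 0.72 w 0.04924719148178212
```

View pics/z3.png

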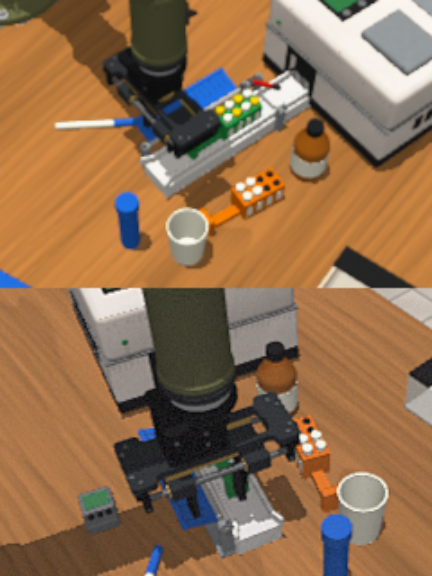

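View pics/wrist3.png

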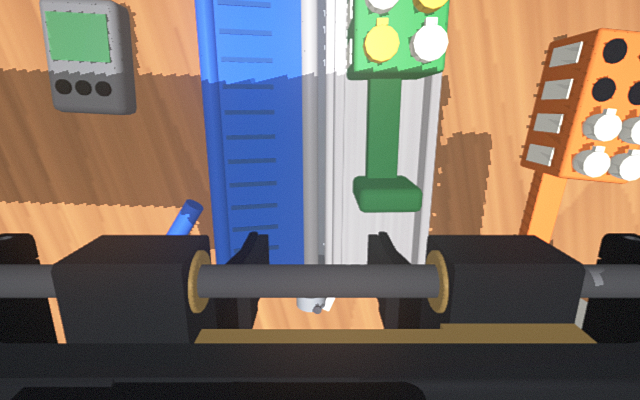

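The bar is partly down (red bar tip rising, bar's top edge at z ≈ 0.06), and the push finger stands behind the handle at (385,195) in the wrist view. I'll press on down.

Call:
servo_tool --moves "0 0.001 0.007 0 0 0 -0.126; 0 0 0.006 0 0 0 -0.126; 0 0 0.003 0 0 0 -0.126"

```text
time_s: 3.27
tool_pos: [0.4787, -0.1197, 0.0576]
tool_rot: [179.9, -0.2, 76.4]
force: [-0.3, -0.4, 3.8]
grip_width: 0.0491
```

```bash
python3 m.py 4|head -6;python3 s.py x
```

```text
[ 0.4787 -0.1197  0.0576] [ 1.7992e+02 -1.6000e-01  7.6430e+01] TCP reader [-0.1834  0.0311  0.0576] [-0.3 -0.4  3.8]
scene handle 0 
  block [[-0.1013, -0.0171, 0.0674], [-0.0777, -0.0101, 0.0695], [-0.0327, 0.01, 0.0727]] 
  red [[-0.0057, 0.021, 0.0236], [-0.0018, 0.0295, 0.0794], [0.0364, 0.0621, 0.105]] 
  blue [[-0.2218, -0.0017, 0.05], [-0.101, 0.0477, 0.054], [-0.0356, 0.0636, 0.1586]]
  wall [[-0.2166, -0.0269, 0.0421], [-0.0902, -0.022, 0.0439], [0.0619, -0.0181, 0.0459]]
t 3.4167 reader TCP mm [-183.4   31.2   57.8] [ 1.7994e+02 -1.6000e-01  7.6430e+01] F [-0.1  0.3  2.9] Mz [-0.02  0.13 -0.  ] vel 0.43 w 0.04895872131563327
```

Call:
servo_tool --moves "0 0 0.004 0 0 0 -0.126; 0 0 0.002 0 0 0 -0.126"

```text
time_s: 3.58
tool_pos: [0.4795, -0.1199, 0.0555]
tool_rot: [179.9, -0.2, 76.4]
force: [-8.7, 1.3, 24.8]
grip_width: 0.0495
```

```bash
python3 m.py 5|head -6;python3 s.py x; python3 -c "
import cv2
a=cv2.imread('pics/scene5.png')[100:260,200:440];b=cv2.imread('pics/side5.png')[100:260,150:390]
cv2.imwrite('pics/z5.png',cv2.resize(cv2.vconcat([a,b]),None,fx=1.8,fy=1.8))"
```

```text
[ 0.4795 -0.1199  0.0555] [179.92  -0.18  76.42] TCP reader [-0.1834  0.0303  0.0555] [-8.7  1.3 24.8]
scene handle 0 
  block [[-0.1017, -0.0174, 0.0672], [-0.0768, -0.011, 0.0694], [-0.0328, 0.0137, 0.0728]] 
  red [[-0.006, 0.0234, 0.0577], [-0.0016, 0.0304, 0.0835], [0.0051, 0.038, 0.1066]] 
  blue [[-0.2224, -0.0054, 0.0502], [-0.1044, 0.0455, 0.0537], [-0.0414, 0.0559, 0.1589]]
  wall [[-0.2154, -0.028, 0.0421], [-0.0889, -0.0219, 0.0441], [0.0659, -0.0177, 0.0459]]
t 3.7333 reader TCP mm [-183.4   30.5   55.7] [179.91  -0.18  76.42] F [-6.7  1.6 21.1] Mz [ 0.48  2.16 -0.02] vel 0.15 w 0.04981514570609908
```

View pics/z5.png

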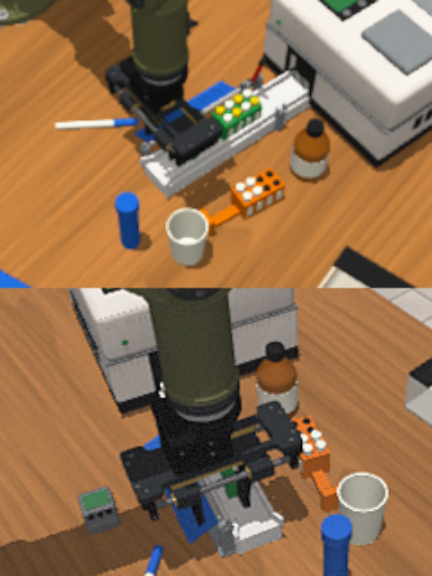

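The gate is fully open against its limit (21–25 N at z = 55.5 mm), with the red bar upright at (255,75) in the zoom. I'll ease up about 2 mm, then start pushing.

Call:
servo_tool --moves "0 0 -0.0015 0 0 0 -0.126; 0.004 -0.001 0 0 0 0 -0.126; 0.004 0 0 0 0 0 -0.126; 0.004 0 0 0 0 0 -0.126; 0.004 0 0 0 0 0 -0.126; 0.003 0 0 0 0 0 -0.126"

```text
time_s: 4.23
tool_pos: [0.4821, -0.1044, 0.0588]
tool_rot: [179.9, 0.1, 76.2]
force: [-1.8, -4.8, 5.8]
grip_width: 0.049
```

```bash
python3 m.py 6|head -6;python3 s.py x; python3 -c "
import cv2
a=cv2.imread('pics/scene6.png')[100:260,200:440];b=cv2.imread('pics/side6.png')[100:260,150:390]
cv2.imwrite('pics/z6.png',cv2.resize(cv2.vconcat([a,b]),None,fx=1.8,fy=1.8))"
```

```text
[ 0.4821 -0.1044  0.0588] [1.7986e+02 1.3000e-01 7.6250e+01] TCP reader [-0.1676  0.0314  0.0588] [-1.8 -4.8  5.8]
scene handle 0 
  block [[-0.0872, -0.0166, 0.0672], [-0.0577, -0.0137, 0.0699], [-0.0277, 0.0077, 0.0728]] 
  red [[-0.006, 0.0167, 0.0537], [-0.0019, 0.0268, 0.0802], [0.0128, 0.0391, 0.1062]] 
  blue [[-0.2039, -0.0061, 0.0501], [-0.1339, 0.0481, 0.053], [-0.0339, 0.0612, 0.1608]]
  wall [[-0.216, -0.0259, 0.0422], [-0.0776, -0.0219, 0.0441], [0.0636, -0.0182, 0.0458]]
t 4.3833 reader TCP mm [-167.1   31.4   58.7] [1.7987e+02 7.0000e-02 7.6280e+01] F [-1.4 -3.2  3.7] Mz [-0.75  0.38 -0.02] vel 0.18 w 0.04851312152452881
```

View pics/z6.png

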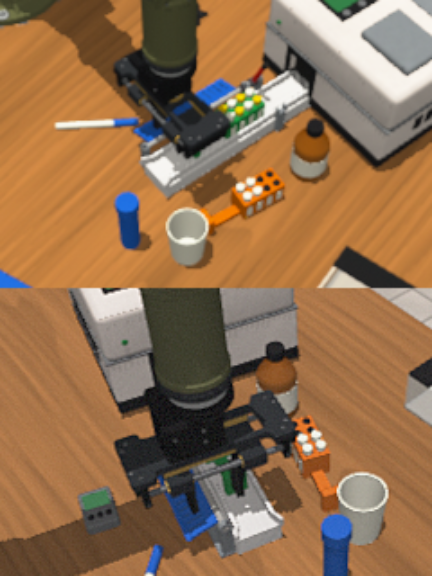

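The red bar stays up, the push finger is on the handle (about 3 N) and the rack is moving. I'll carry on.

Call:
servo_tool --moves "0.005 0 0.001 0 0 0 -0.126; 0.005 0 0.0003 0 0 0 -0.126; 0.005 0 0.0003 0 0 0 -0.126; 0.005 0 0.0003 0 0 0 -0.126; 0.005 0 0.0003 0 0 0 -0.126; 0.004 0 0.0003 0 0 0 -0.126"

```text
time_s: 4.88
tool_pos: [0.4873, -0.083, 0.0566]
tool_rot: [180.0, 0.6, 75.9]
force: [-4.3, -7.1, 8.5]
grip_width: 0.049
```

```bash
python3 m.py 7|head -6;python3 s.py x
```

```text
[ 0.4873 -0.083   0.0566] [179.96   0.62  75.92] TCP reader [-0.1456  0.0313  0.0566] [-4.3 -7.1  8.5]
scene handle 0 
  block [[-0.0612, -0.0169, 0.0672], [-0.0341, -0.0135, 0.0694], [-0.0055, 0.0118, 0.0723]] 
  red [[-0.0049, 0.0222, 0.0592], [-0.0022, 0.0297, 0.0809], [0.0046, 0.0372, 0.1092]] 
  blue [[-0.2022, -0.0071, 0.0502], [-0.1559, 0.045, 0.0545], [-0.0388, 0.0621, 0.1603]]
  wall [[-0.2221, -0.026, 0.042], [-0.0793, -0.0218, 0.0435], [0.0628, -0.0171, 0.0457]]
t 5.0333 reader TCP mm [-145.1   31.4   56.6] [179.96   0.57  75.94] F [-2.8 -6.   7.7] Mz [-1.12  0.93  0.11] vel 0.14 w 0.04898804538398311
```

Call:
servo_tool --moves "0.005 0 -0.0003 0 0.02 -0.018 -0.126; 0.005 0 0 0 0 0 -0.126; 0.005 0 0 0 0.005 -0.004 -0.126; 0.005 0 0 0 0.005 -0.004 -0.126; 0.005 0 0 0 0.005 -0.004 -0.126; 0.005 0 0 0 0.005 -0.004 -0.126; 0.004 0 0 0 0 0 -0.126"

```text
time_s: 5.62
tool_pos: [0.493, -0.0547, 0.0563]
tool_rot: [-179.8, -0.2, 76.5]
force: [-2.3, -4.5, 5.0]
grip_width: 0.0488
```

```bash
python3 m.py 8|head -6;python3 s.py x
```

```text
[ 0.493  -0.0547  0.0563] [-1.7981e+02 -1.7000e-01  7.6520e+01] TCP reader [-0.1168  0.0324  0.0563] [-2.3 -4.5  5. ]
scene handle 0 
  block [[-0.0326, -0.0176, 0.0675], [-0.0053, -0.0141, 0.0694], [0.0196, 0.0072, 0.0727]] 
  red [[-0.0042, 0.0229, 0.0583], [-0.0018, 0.0312, 0.0794], [0.0088, 0.0379, 0.1069]] 
  blue [[-0.2022, -0.0022, 0.0503], [-0.1532, 0.0461, 0.053], [-0.1048, 0.0553, 0.1557]]
  wall [[-0.219, -0.0262, 0.0422], [-0.0845, -0.0219, 0.0435], [0.063, -0.0173, 0.0459]]
t 5.7667 reader TCP mm [-116.    32.5   56.3] [-179.81   -0.24   76.58] F [-1.6 -2.4  4.1] Mz [-0.55  0.44  0.03] vel 0.41 w 0.04879689455743833
```

Block rear is at x ≈ -0.033 and the front at about +0.02, so it is passing under the open gate. The remaining push is about 56 mm.

Call:
servo_tool --moves "0.005 0 0 0 0 0 -0.126; 0.005 0 0 0 0 0 -0.126; 0.005 0 0 0 0.003 -0.002 -0.126; 0.005 0 0 0 0.003 -0.002 -0.126; 0.005 0 0 0 0.003 -0.002 -0.126; 0.005 0 0 0 0.003 -0.002 -0.126; 0.004 0 0 0 0 0 -0.126"

```text
time_s: 6.35
tool_pos: [0.499, -0.0259, 0.0559]
tool_rot: [-179.6, -0.2, 76.4]
force: [-2.0, -5.0, 4.9]
grip_width: 0.0489
```

```bash
python3 m.py 9|head -6;python3 s.py x;python3 -c "
import cv2
a=cv2.imread('pics/scene9.png')[100:260,200:440];b=cv2.imread('pics/side9.png')[100:260,150:390]
cv2.imwrite('pics/z9.png',cv2.resize(cv2.vconcat([a,b]),None,fx=1.8,fy=1.8))"
```

```text
[ 0.499  -0.0259  0.0559] [-179.63   -0.21   76.4 ] TCP reader [-0.0874  0.0333  0.0559] [-2.  -5.   4.9]
scene handle 0 
  block [[-0.0051, -0.0175, 0.0672], [0.0277, -0.0142, 0.0702], [0.0551, 0.0076, 0.0724]] 
  red [[-0.0048, 0.0216, 0.057], [-0.0021, 0.0317, 0.0766], [0.0111, 0.0403, 0.1086]] 
  blue [[-0.2006, 0.0039, 0.0502], [-0.1341, 0.048, 0.0524], [-0.0895, 0.0604, 0.147]]
  wall [[-0.2192, -0.0261, 0.0421], [-0.1015, -0.0214, 0.044], [0.0517, -0.0181, 0.0459]]
t 6.5 reader TCP mm [-86.5  33.3  55.9] [-179.65   -0.27   76.46] F [-1.2 -2.5  3.1] Mz [-0.49  0.38  0.04] vel 0.31 w 0.04894856448004234
```

View pics/z9.png

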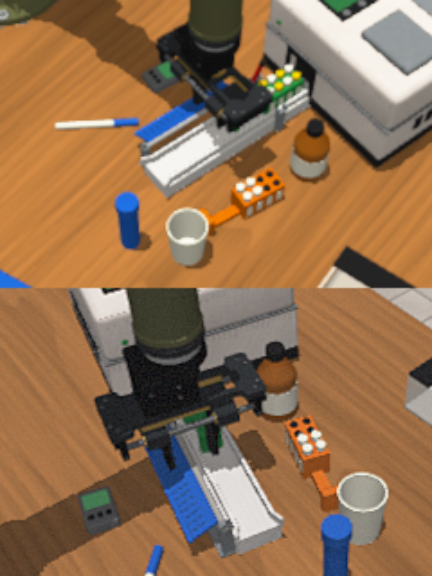

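Call:
servo_tool --moves "0.005 0.0005 0 -0.01 0 0 -0.126; 0.005 0 0 0 0 0 -0.126; 0.005 0 0 0 0.003 -0.002 -0.126; 0.004 0 0 0 0.003 -0.002 -0.126; 0.004 0 0 0 0 0 -0.126"

```text
time_s: 6.92
tool_pos: [0.5029, -0.008, 0.0558]
tool_rot: [-179.7, -0.1, 76.3]
force: [-2.4, -4.6, 5.1]
grip_width: 0.0487
```

```bash
python3 s.py x
```

```text
t 6.9167 reader TCP mm [-69.1  33.7  55.8] [-1.7975e+02 -6.0000e-02  7.6290e+01] F [-2.4 -4.6  5.1] Mz [-1.1   0.5  -0.05] vel 6.18 w 0.04868489477063429
```

Call:
servo_tool --moves "0.004 0.0005 0 -0.008 0 0 -0.126; 0.004 0 0 0 0 -0.002 -0.126; 0.003 0 0 0 0 0 -0.126"

```text
time_s: 7.17
tool_pos: [0.5046, -0.0002, 0.0557]
tool_rot: [-179.9, 0.2, 76.2]
force: [-2.4, -5.1, 6.3]
grip_width: 0.049
```

```bash
python3 s.py x
```

```text
t 7.1667 reader TCP mm [-61.1  33.9  55.7] [-1.7985e+02  1.7000e-01  7.6200e+01] F [-2.4 -5.1  6.3] Mz [-1.16  0.51  0.03] vel 4.48 w 0.049026296696073765
```

Call:
servo_tool --moves "0.003 0 0 0 0.003 -0.004 -0.126; 0.003 0 0 0 0 0 -0.126"

```text
time_s: 7.33
tool_pos: [0.5049, 0.0014, 0.0558]
tool_rot: [-179.8, 0.4, 76.1]
force: [-4.5, -10.7, 8.3]
grip_width: 0.0491
```

```bash
python3 s.py x
```

```text
t 7.3333 reader TCP mm [-59.5  33.9  55.8] [-179.79    0.42   76.14] F [ -4.5 -10.7   8.3] Mz [-2.47  0.91 -0.29] vel 4.84 w 0.04908777282187586
```

Call:
servo_tool --moves "0.004 0 0 0 0.004 -0.005 -0.126; 0.004 0 0 0 0 0 -0.126"

```text
time_s: 7.5
tool_pos: [0.5049, 0.0015, 0.0559]
tool_rot: [-179.7, 0.9, 75.9]
force: [-4.4, -10.6, 9.2]
grip_width: 0.049
```

```bash
python3 s.py x;python3 m.py 10;python3 -c "
import cv2
a=cv2.imread('pics/scene10.png')[80:240,250:490];b=cv2.imread('pics/side10.png')[100:260,150:390]
cv2.imwrite('pics/z10.png',cv2.resize(cv2.vconcat([a,b]),None,fx=1.8,fy=1.8))"
```

```text
t 7.5 reader TCP mm [-59.4  34.   55.9] [-179.66    0.85   75.93] F [ -4.4 -10.6   9.2] Mz [-2.26  0.93 -0.2 ] vel 6.51 w 0.048992014896147
[0.5049 0.0015 0.0559] [-179.66    0.85   75.93] TCP reader [-0.0594  0.034   0.0559] [ -4.4 -10.6   9.2]
scene handle 0 
  block [[0.0259, -0.0183, 0.0672], [0.046, -0.0147, 0.0699], [0.0695, 0.0075, 0.0725]] 
  red 1 
  blue [[-0.203, 0.0056, 0.0502], [-0.1329, 0.0479, 0.0526], [-0.0632, 0.0574, 0.127]]
  wall [[-0.2164, -0.0292, 0.0421], [-0.0793, -0.0218, 0.044], [0.0647, -0.0171, 0.046]]
  wall [[-0.2227, 0.0212, 0.0421], [-0.1397, 0.0252, 0.0439], [-0.0648, 0.029, 0.0459]]
side handle 0 
  block 5 
  red 5 
  blue [[-0.2023, 0.042, 0.0501], [-0.1169, 0.0452, 0.0513], [-0.0362, 0.0678, 0.058]]
  wall [[-0.2232, -0.0273, 0.0421], [-0.1366, -0.0231, 0.044], [-0.0266, -0.0204, 0.0458]]
  wall [[-0.222, 0.0212, 0.0421], [-0.1195, 0.0241, 0.0438], [0.0118, 0.0276, 0.0458]]
wrist handle 0 
  block [[-0.0423, -0.019, 0.0672], [0.0325, -0.0142, 0.0699], [0.0459, 0.0013, 0.0713]] 
  red [[-0.0008, 0.0232, 0.0623], [0.0031, 0.0289, 0.0914], [0.0056, 0.0377, 0.1088]] 
  blue [[-0.0973, 0.041, 0.0501], [-0.0511, 0.0436, 0.0513], [-0.0288, 0.0639, 0.065]]
  wall [[-0.049, -0.0294, 0.0422], [-0.0138, -0.0244, 0.0439], [0.0118, -0.022, 0.0455]]
  wall [[-0.1002, 0.0198, 0.0425], [0.0022, 0.0224, 0.044], [0.0517, 0.0247, 0.0453]]
```

View pics/z10.png

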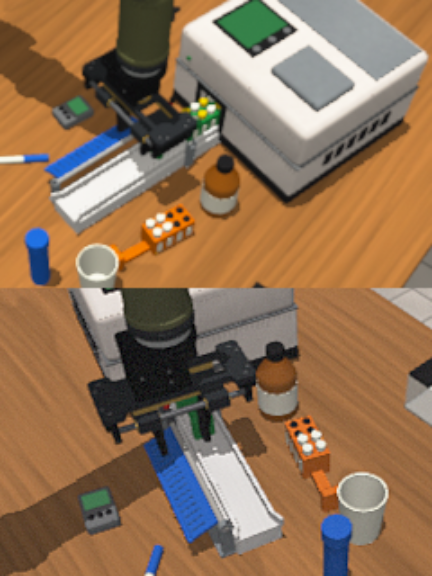

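View pics/wrist10.png

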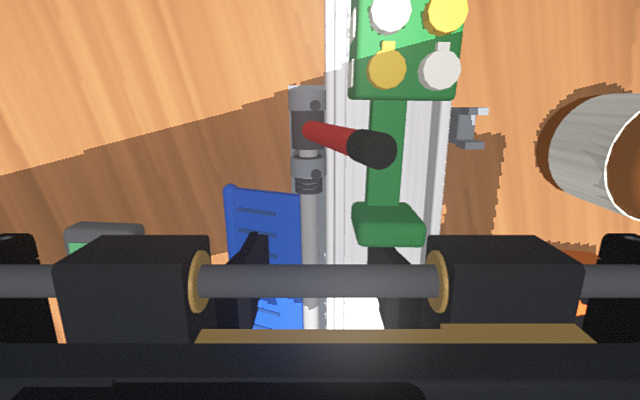

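```bash
python3 - <<'E'
import sys;sys.argv=["","x"]
from m import *
d=np.load("wrist10.npz");L=loc(d["P"]);M=masks(d["img"])["green"]
for z0,z1 in((.0685,.0715),(.064,.0675)):
    for a,b in((380,450),):
        m=M.copy();m[:,:355]=0;m[:,440:]=0
        k=m&(L[...,2]>z0)&(L[...,2]<z1);x=L[k][:,0];print(z0,len(x),np.percentile(x,[0.5,2,10,50,90,98]).round(4) if len(x) else'')
E
```

```text
0.0685 172 [0.0136 0.014  0.0157 0.0347 0.0434 0.0462]
0.064 675 [-0.0472 -0.0469 -0.0459 -0.0419 -0.0381 -0.0374]
```

The TCP stalled at x = -59.4 mm with 11 N of push. The block rear is at x ≈ 12 mm and the handle at -50 to -38 mm (once the wrist's roughly 3 mm offset is taken off), so the rack is home. I'll back off the handle with the gate still held, then rise.

Call:
servo_tool --moves "-0.004 0 0 0 0.02 -0.01 -0.126; -0.004 0 0 0 0 0 -0.126; -0.003 0 0 0 0 0 -0.126; 0 0 0 0 0 0 -0.126"

```text
time_s: 7.98
tool_pos: [0.5024, -0.0057, 0.0557]
tool_rot: [-179.6, -0.1, 76.2]
force: [-1.5, -2.4, 2.3]
grip_width: 0.0491
```

```bash
python3 s.py x
```

```text
t 7.9833 reader TCP mm [-67.   34.7  55.7] [-1.7964e+02 -1.0000e-01  7.6180e+01] F [-1.5 -2.4  2.3] Mz [-0.31  0.25  0.1 ] vel 0.51 w 0.049139759345820905
```

```bash
python3 m.py 11 >/dev/null; python3 s.py x; python3 - <<'E'
import sys;sys.argv=["","x"]
from m import *
d=np.load("wrist11.npz");L=loc(d["P"]);M=masks(d["img"])["green"]
for z0,z1 in((.0685,.0715),(.064,.0675)):
        m=M.copy();m[:,:355]=0;m[:,440:]=0
        k=m&(L[...,2]>z0)&(L[...,2]<z1);x=L[k][:,0];print(z0,len(x),np.percentile(x,[0.5,2,10,50,90,98]).round(4) if len(x) else'')
E
```

```text
t 8.1333 reader TCP mm [-66.9  34.7  55.7] [-1.7963e+02 -7.0000e-02  7.6210e+01] F [-1.3 -1.2  3.1] Mz [-0.14  0.2   0.01] vel 0.17 w 0.048660051844456785
0.0685 516 [0.0193 0.0202 0.0254 0.0335 0.0377 0.039 ]
0.064 442 [-0.0476 -0.0473 -0.0469 -0.0427 -0.0386 -0.0377]
```

View pics/wrist11.png

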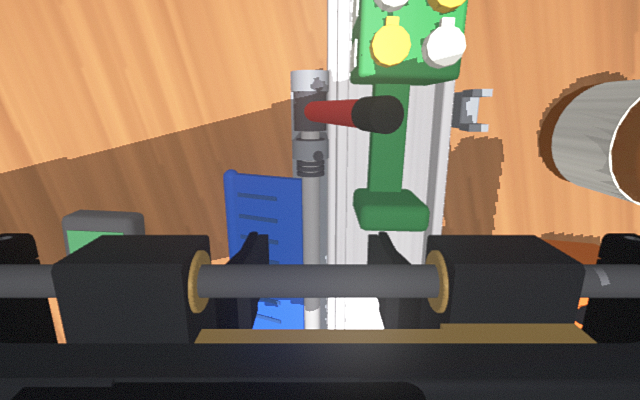

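The rack stayed put (handle rear unchanged within 0.5 mm) and the finger is clear of the handle. Now I'll rise straight up to let the gate shut.

Call:
servo_tool --moves "0 0 -0.008 0 0 0 -0.126; 0 0 -0.008 0 0 0 -0.126; 0 0 -0.01 0 0 0 -0.126; 0 0 -0.01 0 0 0 -0.126; -0.001 0 -0.01 0 0 0 -0.126; -0.001 0 -0.01 0 0 0 -0.126"

```text
time_s: 8.63
tool_pos: [0.501, -0.0061, 0.1145]
tool_rot: [-179.4, -0.1, 76.4]
force: [-0.3, 1.1, 0.2]
grip_width: 0.0494
```

```bash
python3 s.py x
```

```text
t 8.6333 reader TCP mm [-67.6  36.  114.5] [-1.7942e+02 -6.0000e-02  7.6360e+01] F [-0.3  1.1  0.2] Mz [ 0.02  0.03 -0.1 ] vel 15.84 w 0.04938571603957424
```

Call:
servo_tool --moves "0 0 -0.015 0 0 0 -0.126; 0 0 -0.015 0 0 0 -0.126; 0 0 -0.015 0 0 0 -0.126; -0.01 0 -0.015 0 0 0 -0.126; -0.015 0 -0.015 0 0 0 -0.126; -0.015 0 -0.015 0 0 0 -0.126; -0.015 0 -0.015 0 0 0 -0.126; -0.015 0 -0.01 0 0 0 -0.126; -0.015 0 0 0 0 0 -0.126; -0.01 0 0 0 0 0 -0.126; 0 0 0 0 0 0 -0.126; 0 0 0 0 0 0 -0.126; 0 0 0 0 0 0 -0.126; 0 0 0 0 0 0 -0.126"

```text
time_s: 9.8
tool_pos: [0.4808, -0.1017, 0.2509]
tool_rot: [179.6, -0.3, 76.5]
force: [-0.5, -0.1, 0.7]
grip_width: 0.0493
```

```bash
python3 s.py x; python3 m.py 12;python3 -c "
import cv2
a=cv2.imread('pics/scene12.png')[80:240,250:490];b=cv2.imread('pics/side12.png')[80:240,150:390]
cv2.imwrite('pics/z12.png',cv2.resize(cv2.vconcat([a,b]),None,fx=1.8,fy=1.8))"
```

```text
t 9.8 reader TCP mm [-165.4   33.3  250.9] [179.58  -0.32  76.5 ] F [-0.5 -0.1  0.7] Mz [-0.04  0.01  0.02] vel 0.41 w 0.04926395452816869
[ 0.4808 -0.1017  0.2509] [179.58  -0.32  76.5 ] TCP reader [-0.1654  0.0333  0.2509] [-0.5 -0.1  0.7]
scene handle 0 
  block [[-0.0504, -0.0194, 0.0672], [0.0276, -0.0086, 0.0703], [0.0685, 0.0145, 0.0728]] 
  red [[-0.0041, -0.0216, 0.048], [-0.0014, 0.0054, 0.0549], [0.0041, 0.0325, 0.0605]] 
  blue [[-0.2, 0.0413, 0.0554], [-0.12, 0.0552, 0.0726], [-0.0338, 0.068, 0.091]]
  wall [[-0.2188, -0.0282, 0.0421], [-0.0882, -0.0218, 0.0439], [0.0637, -0.0172, 0.0459]]
  wall [[-0.2219, 0.0218, 0.0422], [-0.1256, 0.0253, 0.0436], [0.0129, 0.0292, 0.0458]]
side handle 0 
  block [[-0.0472, -0.0162, 0.0674], [0.0164, -0.001, 0.0698], [0.063, 0.0172, 0.0729]] 
  red [[-0.0037, -0.0217, 0.052], [-0.0007, 0.0048, 0.0552], [0.0038, 0.0293, 0.058]] 
  blue [[-0.2031, 0.0395, 0.0564], [-0.1278, 0.0544, 0.0754], [-0.0339, 0.0684, 0.0911]]
  wall [[-0.2237, -0.0277, 0.0422], [-0.108, -0.0233, 0.0441], [0.0308, -0.0206, 0.0459]]
  wall [[-0.2206, 0.0204, 0.0421], [-0.118, 0.0241, 0.044], [0.0264, 0.0271, 0.0457]]
wrist handle 0 
  block 0 
  red [[-0.0024, -0.0226, 0.0516], [-0.0021, -0.0021, 0.053], [-0.0017, 0.0171, 0.0542]] 
  blue [[-0.1981, 0.039, 0.0576], [-0.1008, 0.0547, 0.0764], [-0.0311, 0.0674, 0.0904]]
  wall [[-0.2165, -0.0278, 0.0423], [-0.0966, -0.0245, 0.044], [-0.0034, -0.0221, 0.0456]]
  wall [[-0.2186, 0.02, 0.0424], [-0.0947, 0.0225, 0.0439], [-0.0044, 0.027, 0.0455]]
```

View pics/z12.png

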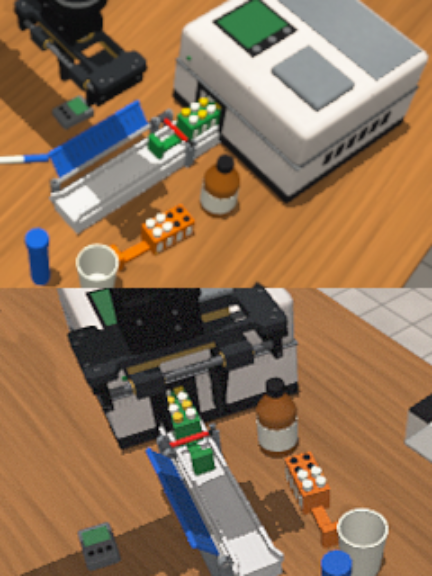

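View pics/wrist12.png

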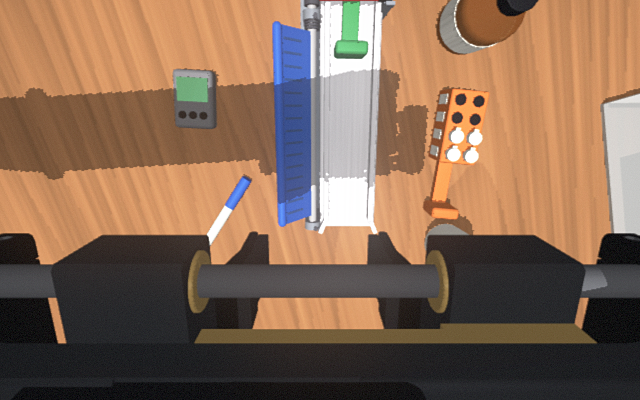

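The gate is shut: the red bar is level at z ≈ 0.055 and lies over the neck, between the block and the handle. The handle's rear is at x ≈ -0.05, and the bystanders look undisturbed. I'll hand the job in.

```bash
python3 -c "
from cell import env
print(env.sign_off())"
```

```text
the job is handed in; nothing more can be done
None
```

The rack is loaded and home in the reader, the gate is shut behind the tubes, and the arm is clear. The job took 9.8 s of robot time before I handed it in.

**What I did:** One fingertip pressed the blue bar fully down and kept the gate up. The other finger pushed the rack about 115 mm by its tail handle until it stopped. I then backed off the handle with the gate still held, rose straight up to let it shut, and moved away.

**Last checks:**
- **Rack home:** the hand stopped advancing at the predicted spot, TCP at reader x = -59.4 mm, with about 11 N of push. Afterwards the handle's rear measured between -47 and -50 mm, against -50 mm expected. The spread is the cameras disagreeing by about 3 mm. I couldn't see the nose against the stop directly.
- **Gate:** the red bar lies level across the neck, with its top at z ≈ 55 mm, and the blue bar is back at its shut height.
- **Forces:** the highest reading was about 25 N, while pressing the bar against its limit. With the arm clear it read about zero.
- **Other things on the bench:** they look where they were in the pictures, though I did not measure them again.

**What went less well:** early moves overshot by about 12 mm in free air above the bench, so I corrected in small steps before touching anything.

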